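# Set the vent opening of the test kiln's sprung lid and hold it

### The job

Someone left a painted cup to dry on the lid of the small test kiln: take it off gently and stand it upright on the wooden ware board next to the bowl, letting go of it. Then raise the kiln lid smoothly by its handle, against the hinge spring, until its pointer lines up with the tab of the steel clip on the quadrant (the vent setting), and finish while still holding the lid there with the gripper so that I can tighten the wing nut; do not let the lid go. Leave the clip, the bowl, the brush pot and the pigment jar as they are.

Things in the scene. Friction and masses are not known exactly. Their poses are not given: they have to be found in the camera images.
- kiln: Square test kiln, steel jacket 260 x 260 mm, rim 165 mm and closed lid's top 200 mm above the table; fixed. Origin: centre of its underside. On its -y side the lid handle (below it a control box reaching 60 mm out, up to 106 mm high), on +y the sprung hinge, on +x the quadrant: a flat slotted aluminium arc in a plane 148 mm from the kiln's centre, up to 330 mm above the table.
- kiln_lid (a joint): Angle of the lid in rad: 0 shut, growing as the handle side rises, at most 0.85. A coil spring on the hinge and the lid's weight pull it shut all the way (shut: some 1.9 N m, about 6 N straight up at the handle; at 0.5 rad: about 9 N; the lid's weight varies by a fifth); it falls shut if let go.
- lid_hinge (a point): Middle of the lid's hinge axis, 140 mm in kiln +y from the kiln's centre, 168 mm above the table. The axis runs along kiln x.
- lid_handle (a point): Handle: round wooden grip, 16 mm diameter, 126 mm long along its x (parallel to the hinge), a steel bracket at each end. Point: mid-grip, 182 mm above the table when shut, 321 mm horizontally from the hinge, moving with the lid. Its y points to the hinge, z is the lid's normal. 43 mm free between grip and lid edge (too tight for wide-open fingers); lid top 18 mm above grip centre.
- lid_pointer (a point): Tip of the dark steel pointer that the lid carries on its +x side, sweeping over the face of the quadrant, at 205 mm from the hinge axis.
- vent_clip (a joint): Where the clip sits on the quadrant, in rad, with the same zero as the lid: pointer and clip line up when joint kiln_lid equals this value. Set between 0.28 and 0.52; stiff to move, to be left alone.
- clip_tab (a point): Middle of the clip's tab at the pointer tip's radius (205 mm from the hinge axis), in the pointer's plane. The clip is a dark steel tab 16 mm wide and 56 mm long that straddles the outer strip of the quadrant and sticks out beyond its rim. The pointer tip comes to this point when the lid is at the vent setting.
- cup_mid (a point): Centre, half-way up, of the cup on the lid: cream straight cup without handle, painted bands, 59 mm outer diameter, 75 mm tall, 4 mm wall, open at the top, about 0.13 kg. It starts upright on the lid, its base 200 mm above the table. Its z axis is the cup's own axis.
- ware_board: Plain wooden ware board 150 (x) x 260 (y) x 18 mm thick, lying fixed on the table. Origin: centre of its underside. The bowl stands on its -y half; its +y half is free.
- bowl: Cream bowl with painted rim, 100 mm diameter, 52 mm tall, standing on the -y half of the ware board, to be left alone. Origin: centre of its underside.
- brush_pot: Terracotta pot 74 mm in diameter, 85 mm tall, with three brushes standing up to about 220 mm, on the table; left alone. Origin: centre of its underside.
- pigment_jar: Lidded jar 64 mm in diameter, 70 mm tall, on the table on the kiln's hinge side; left alone. Origin: centre of its underside.
Not all that is in view belongs to the job. Leave any pink or purple look-alike of the part that bears cup_mid alone.

How it is judged:
By the outcome, as a careful person would: the job done as asked, in the order asked, and still so for the second after the job is handed in, while the arm keeps its last pose, push and grip.
It also fails if it takes over 51 s, if anything falls off the work surface, if the arm or the gripper's body presses on something with over 40 N, if the wrist force passes 120 N, or if a joint passes its speed limit or range.

### The arm

A 6-joint arm with a two-finger parallel gripper is mounted at the origin on the work surface. World frame = base frame: x ahead of the robot, y to its left, z up, the work surface at z = 0. Lengths are in m, angles in rad, forces in N, time in s.
With the tool pointing down it reaches from about 0.3 to 0.875 m from the base axis. Payload 6.4 kg.
Tool frame: the origin (TCP) lies at the centre of the arm's flange, where the gripper is bolted on; the fingertips stand 173 mm ahead of it and the grasp point (between the pads) lies ctrl.grip_point_offset ahead of it (ctrl.grip_point_offset is the distance from the TCP to the grasp point, in m); z points along the fingers, y is the direction in which the jaws open and shut (so a half turn about z gives the same grasp; the last joint's range is limited). The gripper opens to 85 mm and grips with 20 to 120 N. Pads are 22 mm wide; open, the fingers measure 114 mm over their backs; the gripper's body (76 mm by 85 mm) begins 54 mm behind the grasp point. The pads swing forward as they close: fully open they stand 13 mm farther back than shut.
Start: joints at [1.103, 0.181, 1.607, -0, 1.354, -0.206], TCP at [0.149, 0.555, 0.405] pointing down, gripper open.
Joint ranges: [-2.99, 2.99], [-0.89, 2.07], [0.3, 2.58], [-1.14, 4.28], [0, 2.63], [-3.12, 3.12]. Speed limits (rad/s): [2.57, 2.57, 3.01, 3.14, 3.14, 3.14].

### API

Orientations are given as a unit quaternion [w, x, y, z].
In Python, from bench import ctrl, cams, boxes_of, landmark_of gives the robot as it stands.
- The arm moves only by the shell command python3 -m handwheel 'ROWS'. ROWS is JSON, a list of rows, each an object with "offset": the shift along the tool's x, y, z in m, a list of three; "spin": the turn about the tool's z in degrees; "grip": the opening, from 0 (shut) to 1 (fully open). A call has 1 to 20 rows; each row is the pose to reach, as a shift and turn from the pose commanded when the call began, along the tool's axes at that moment; what a row does not reach only later rows make up. A row lasts 1/8 s, in which the tool goes at most 62.5 mm and 10.7 degrees, less where a joint would pass 70% of its speed; a pose out of reach is approached as far as the arm can. A call with a gripper value outside its range is refused whole. The fingers move at their own pace and stop on an object; the grip force is fixed at half the most. Time passes only in rows, so rows that repeat a pose let the fingers close. It gives the time, the measured TCP pose, the force and the opening at its end, in the units of the state.
- ctrl.get_obs(): the state, without advancing time (a new reading comes with each control period).
- cams.camera(name): name is "scene" or "top" or "wrist"; returns a dict with "color" (420x560x3 uint8, red, green, blue), "camera_matrix" (3x3 intrinsics, pixels), "distortion" ([k1, k2, p1, p2, k3] as OpenCV has them; the pictures are not rectified), "view" (4x4, takes a point from world to camera coordinates); the wrist camera has in their place "tool_from_camera" (4x4, takes a point from camera to tool coordinates, whose origin is the TCP and whose axes are the flange's). Camera axes: x right, y up, looking along -z (the intrinsics and any distortion apply to the point x, -y, -z); pixel columns grow to the right and rows downward; lengths in m; the calibration is good to about 2 mm. A picture is of the moment at which its call begins: read the wrist's pose just before it. There is no depth.
- ctrl.hand_in(): hands the job in, once; it reports no verdict.
Trained networks look in a picture, given as the dict that the camera call returned (one of the last four; its "shot" number tells which), for a name from the list of things; names that differ only in an ending like _2 or _b are one class to them, and where a whole thing is asked for, a point or a joint stands for the part that bears it (a point fixed in the world has none). Each returns a list of dicts, best first, with "confidence" (0 to 1); they miss things now and then, are a little off and sometimes report something else, mostly with a low value. They report only what shows in the picture. A call takes as long as a camera call. They do not tell look-alikes from the thing itself.
- boxes_of(picture, thing): "uv" ([column, row] in pixels, amid what is visible of it).
- landmark_of(picture, thing): "uv" ([column, row] in pixels: a listed point, or the origin of a listed thing).
The state is a dict: "time_s": time; "q": joint angles; "dq": joint speeds; "joint_efforts": joint torques, N m; "eef_pos": TCP position; "eef_rot": TCP orientation; "wrist_force": force on the tool from outside, world axes, zero at the start; "torque": the same for the moment, N m; "opening": opening from 0.0 (shut) to 1.0 (fully open).
Only numpy, scipy, OpenCV 4.12 (cv2) and the standard library are available. Lean on these libraries where they do the work, as an engineer would, in place of code of your own. Each camera call takes 0.05 s, during which the arm holds its last target.

## Working session

There is one attempt and no reset: what is moved stays moved. The work goes in short steps, Python scripts to look and compute and a shell command to move; the robot and the scene stay as the last step left them, time stands still between calls to the robot, and variables do not carry over. Pictures are saved under pics/ and viewed, and the job is handed in when it is done.

```bash
ls; mkdir -p pics
cat > h.py <<'E'
import numpy as np, cv2
from bench import ctrl,cams,boxes_of,landmark_of
def save(p,name): cv2.imwrite('pics/'+name,cv2.cvtColor(p['color'],cv2.COLOR_RGB2BGR))
E
python3 - <<'E'
from h import *
o=ctrl.get_obs();print(o, ctrl.grip_point_offset)
for n in ['scene','top','wrist']:
    p=cams.camera(n);save(p,n+'0.png')
    print(n,{k:(np.round(v,3).tolist() if k!='color' else 0) for k,v in p.items()})
    for t in ['kiln','lid_handle','lid_pointer','clip_tab','cup_mid','ware_board','bowl','brush_pot','pigment_jar','lid_hinge']:
        print(t,[(np.round(d['uv'],1).tolist(),round(d['confidence'],2)) for d in landmark_of(p,t)])
E
```

```text
pics
{'time_s': 0.0, 'q': array([ 1.10271466e+00,  1.81543632e-01,  1.60800873e+00, -4.80842409e-05,
        1.35382042e+00, -2.06319626e-01]), 'dq': array([-9.31149271e-04, -1.96693533e-04,  2.49962434e-04,  2.45624762e-05,
        1.43976504e-03,  8.05223917e-04]), 'joint_efforts': array([-3.15775236e-03, -4.44883239e+01, -3.51322961e+01, -4.89334252e-04,
        9.37219273e-03, -6.31889634e-06]), 'eef_pos': array([0.14868164, 0.55517673, 0.40378209]), 'eef_rot': array([-2.72322149e-04,  1.30502474e-01,  9.91447584e-01, -8.47703775e-04]), 'wrist_force': array([ 0.37178187, -0.17554376, -0.00810344]), 'torque': array([-0.01963755, -0.02890711, -0.05349465]), 'opening': 1.001976661904978} 0.1547
scene {'color': 0, 'camera_matrix': [[421.443, 0.0, 278.13], [0.0, 421.443, 218.046], [0.0, 0.0, 1.0]], 'distortion': [-0.111, 0.0, 0.0, 0.0, 0.0], 'view': [[-0.802, 0.598, -0.003, 0.484], [-0.433, -0.577, 0.693, 0.155], [0.412, 0.557, 0.721, -1.544], [0.0, 0.0, 0.0, 1.0]], 'shot': 1}
kiln []
lid_handle [([273.7, 195.2], 0.79)]
lid_pointer [([255.4, 243.2], 0.66)]
clip_tab [([254.6, 230.7], 0
[... 718 characters left out ...]
, 266.3], 0.54)]
ware_board [([375.0, 250.8], 0.65)]
bowl [([400.1, 259.0], 0.95), ([298.7, 222.0], 0.62), ([197.1, 227.3], 0.4)]
brush_pot [([363.9, 197.0], 0.63)]
pigment_jar [([161.7, 235.8], 0.72), ([191.5, 228.4], 0.48)]
lid_hinge [([196.4, 227.2], 0.77), ([374.7, 247.1], 0.44)]
wrist {'color': 0, 'camera_matrix': [[309.628, 0.0, 278.169], [0.0, 309.628, 213.332], [0.0, 0.0, 1.0]], 'distortion': [-0.005, 0.0, 0.0, 0.0, 0.0], 'tool_from_camera': [[-0.0, 0.949, 0.316, 0.081], [1.0, 0.0, -0.001, -0.001], [-0.001, 0.316, -0.949, 0.031], [0.0, 0.0, 0.0, 1.0]], 'shot': 3}
kiln []
lid_handle []
lid_pointer []
clip_tab []
cup_mid []
ware_board []
bowl []
brush_pot []
pigment_jar []
lid_hinge []
```

View pics/scene0.png

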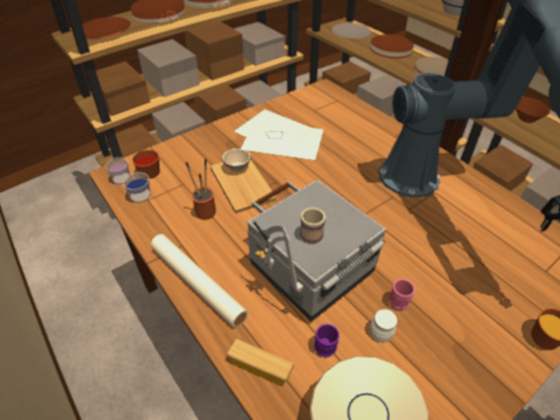

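View pics/top0.png

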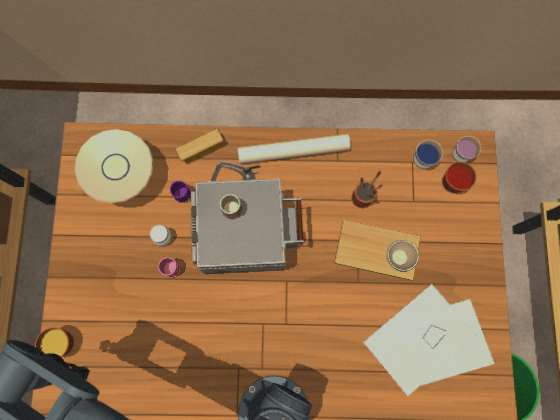

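View pics/wrist0.png

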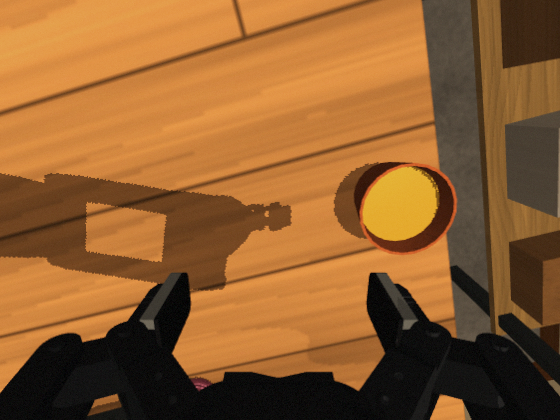

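The cream cup stands on the kiln lid at scene (311,224) and top (231,204). Cup-like things in the scene view: cream on the lid (311,224), pink (402,295), purple (327,340) and the white pigment jar (384,325). By the description I choose the cream one on the lid, and check it in a crop next.

```bash
cat >> h.py <<'E'
def ray(p,uv,V=None):
    n=cv2.undistortPoints(np.array([[uv]],float),p['camera_matrix'],np.array(p['distortion']))[0,0]
    d=np.array([n[0],-n[1],-1.]);V=np.array(p['view']) if V is None else V
    R=V[:3,:3];c=-R.T@V[:3,3];d=R.T@d;return c,d/np.linalg.norm(d)
def proj(p,X,V=None):
    V=np.array(p['view']) if V is None else V
    X=np.atleast_2d(X);c=X@V[:3,:3].T+V[:3,3]
    uv,_=cv2.projectPoints((c*[1,-1,-1]).reshape(-1,1,3),np.zeros(3),np.zeros(3),p['camera_matrix'],np.array(p['distortion']))
    return uv[:,0]
def tri(rs):
    A=sum(np.eye(3)-np.outer(d,d) for c,d in rs);b=sum((np.eye(3)-np.outer(d,d))@c for c,d in rs)
    return np.linalg.solve(A,b)
def atz(r,z): c,d=r;return c+d*(z-c[2])/d[2]
from scipy.spatial.transform import Rotation as Rn
def toolT(o):
    T=np.eye(4);q=o['eef_rot'];T[:3,:3]=Rn.from_quat([q[1],q[2],q[3],q[0]]).as_matrix();T[:3,3]=o['eef_pos'];return T
def wview(o,p): return np.linalg.inv(toolT(o)@np.array(p['tool_from_camera']))
E
python3 - <<'E'
from h import *
S=cams.camera('scene');T=cams.camera('top')
z={'lid_handle':.182,'cup_mid':.2375,'ware_board':0,'bowl':.018,'brush_pot':0,'pigment_jar':0,'lid_hinge':.168}
for t in ['lid_handle','lid_pointer','clip_tab','cup_mid','ware_board','bowl','brush_pot','pigment_jar','lid_hinge']:
    a=landmark_of(S,t)[0]['uv'];b=landmark_of(T,t)[0]['uv']
    ra,rb=ray(S,a),ray(T,b);X=tri([ra,rb])
    print(t,X.round(4),[atz(r,z[t])[:2].round(4).tolist() for r in (ra,rb)] if t in z else '',(proj(S,X)[0]-a).round(1),(proj(T,X)[0]-b).round(1))
c=cv2.cvtColor(S['color'],cv2.COLOR_RGB2BGR)[150:330,180:400];cv2.imwrite('pics/crS.png',cv2.resize(c,None,fx=3.3,fy=3.3,interpolation=cv2.INTER_CUBIC))
c=cv2.cvtColor(T['color'],cv2.COLOR_RGB2BGR)[150:300,180:440];cv2.imwrite('pics/crT.png',cv2.resize(c,None,fx=3,fy=3,interpolation=cv2.INTER_CUBIC))
E
```

```text
lid_handle [ 0.5774 -0.063   0.1848] [[0.5739, -0.0627], [0.5803, -0.0653]] [-1.1 -0.3] [-0.7  0.7]
lid_pointer [0.7205 0.0584 0.1773]  [-1.8 -0.4] [-1.1  1.1]
clip_tab [0.7264 0.0744 0.2389]  [1.8 0.4] [ 1.1 -1.1]
cup_mid [0.5722 0.2695 0.1536] [[0.5751, 0.4185], [0.6066, 0.1395]] [-51.  -21.9] [-40.4  16.5]
ware_board [ 0.5226 -0.3292  0.0128] [[0.5167, -0.344], [0.523, -0.3301]] [0.6 0.2] [ 0.5 -0.5]
bowl [ 0.4955 -0.407   0.0055] [[0.5062, -0.3989], [0.4894, -0.4001]] [1.5 0.4] [ 1.2 -1.3]
brush_pot [ 0.6958 -0.2896 -0.0015] [[0.6941, -0.2847], [0.6986, -0.2919]] [-1.1 -0.3] [-0.8  0.9]Traceback (most recent call last):
  File "<stdin>", line 5, in <module>
IndexError: list index out of range
```

Run:
```python
from h import *
S=cams.camera('scene');T=cams.camera('top')
c=cv2.cvtColor(S['color'],cv2.COLOR_RGB2BGR)[150:330,180:400];cv2.imwrite('pics/crS.png',cv2.resize(c,None,fx=3.3,fy=3.3,interpolation=cv2.INTER_CUBIC))
c=cv2.cvtColor(T['color'],cv2.COLOR_RGB2BGR)[150:300,180:440];cv2.imwrite('pics/crT.png',cv2.resize(c,None,fx=3,fy=3,interpolation=cv2.INTER_CUBIC))
a=min(landmark_of(S,'cup_mid'),key=lambda d:np.hypot(*(np.array(d['uv'])-[311,224])))['uv']
b=min(landmark_of(T,'cup_mid'),key=lambda d:np.hypot(*(np.array(d['uv'])-[231,204])))['uv']
X=tri([ray(S,a),ray(T,b)]);print('cup',a,b,X,atz(ray(S,a),.2375),atz(ray(T,b),.2375))
for P in (S,T):
  for t in ['pigment_jar','lid_hinge','lid_handle','lid_pointer','clip_tab']:
    print(t,[(np.round(d['uv'],1).tolist(),round(d['confidence'],2)) for d in landmark_of(P,t)])
```

```text
cup [309.5, 225.1] [231.0, 204.7] [0.60543099 0.13464714 0.24088736] [0.60340994 0.13215495 0.2375    ] [0.606116   0.13511687 0.2375    ]
pigment_jar [([380.4, 335.5], 0.89)]
lid_hinge [([353.5, 265.5], 0.88)]
lid_handle [([270.7, 196.2], 0.67)]
lid_pointer [([256.3, 241.6], 0.79)]
clip_tab []
pigment_jar [([161.9, 237.4], 0.73)]
lid_hinge [([375.3, 249.7], 0.72), ([193.7, 228.1], 0.55)]
lid_handle [([298.2, 220.6], 0.76)]
lid_pointer [([261.3, 171.3], 0.78)]
clip_tab [([251.8, 166.8], 0.38)]
```

View pics/crS.png

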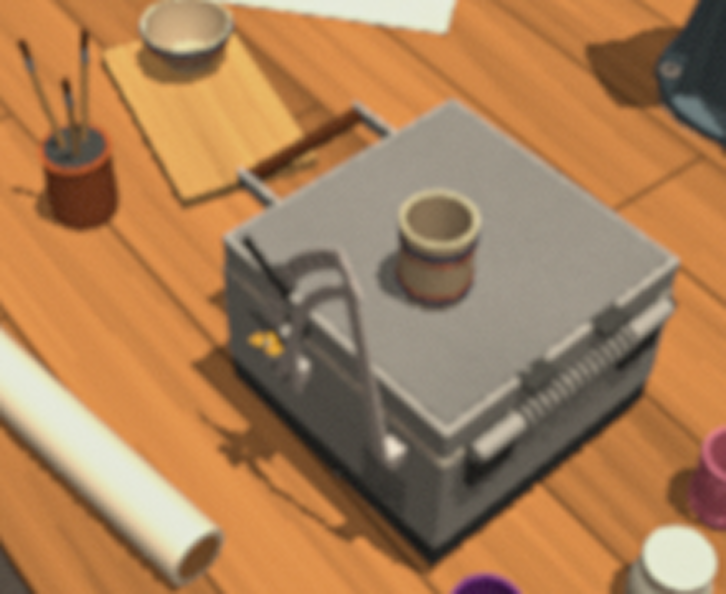

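View pics/crT.png

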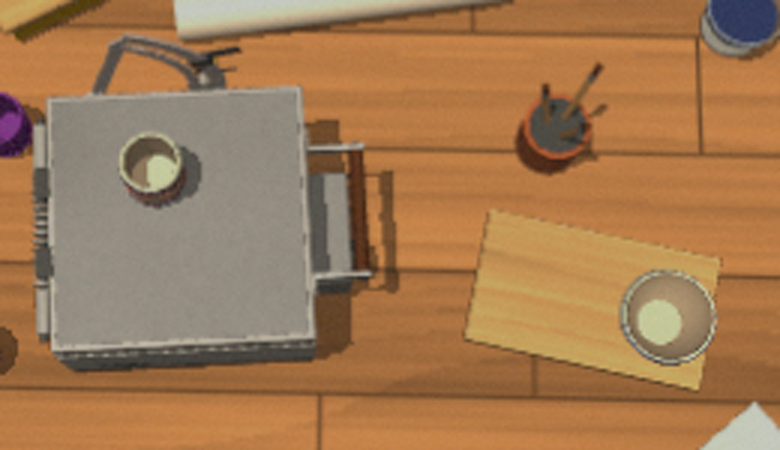

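Run:
```python
from h import *
S=cams.camera('scene');T=cams.camera('top')
def c2(u,v): return (180+u/3,150+v/3)
def cs(u,v): return (180+u/3.3,150+v/3.3)
print('lid corners top')
L=[atz(ray(T,c2(*x)),.2) for x in [(48,98),(300,87),(315,345),(52,350)]];print(np.round(L,4))
print(np.round([atz(ray(S,cs(*x)),.2) for x in [(445,435),(228,240),(452,102),(677,262)]],4))
print('handle',np.round([atz(ray(T,c2(*x)),.19) for x in [(355,148),(364,273)]],4),np.round([atz(ray(S,cs(*x)),.19) for x in [(243,176),(358,110)]],4))
print('board',np.round([atz(ray(T,c2(*x)),.018) for x in [(490,210),(720,260),(698,390),(465,340)]],4))
print('board',np.round([atz(ray(S,cs(*x)),.018) for x in [(183,200),(303,140),(104,58)]],4))
print('bowl rim c',np.round(atz(ray(T,c2(669,317)),.07),4),np.round(atz(ray(S,cs(186,32)),.07),4))
print('cup rim c',np.round(atz(ray(T,c2(151,162)),.275),4),np.round(atz(ray(S,cs(439,224)),.275),4))
```

```text
lid corners top
[[ 0.6818  0.2471  0.2   ]
 [ 0.6989 -0.0074  0.2   ]
 [ 0.4363 -0.027   0.2   ]
 [ 0.4264  0.2298  0.2   ]]
[[ 0.6846  0.2528  0.2   ]
 [ 0.7013  0.0045  0.2   ]
 [ 0.4502 -0.0155  0.2   ]
 [ 0.4315  0.237   0.2   ]]
handle [[ 0.6388 -0.0644  0.19  ]
 [ 0.5105 -0.0748  0.19  ]] [[ 0.6448 -0.0575  0.19  ]
 [ 0.5159 -0.0656  0.19  ]]
board [[ 0.6149 -0.2233  0.018 ]
 [ 0.5635 -0.4768  0.018 ]
 [ 0.4192 -0.4473  0.018 ]
 [ 0.4682 -0.1947  0.018 ]]
board [[ 0.6186 -0.2162  0.018 ]
 [ 0.4699 -0.2154  0.018 ]
 [ 0.5682 -0.4593  0.018 ]]
bowl rim c [ 0.4908 -0.4058  0.07  ] [ 0.5021 -0.3849  0.07  ]
cup rim c [0.599  0.1336 0.275 ] [0.6052 0.1447 0.275 ]
```

Confirmed: the crop shows the cream cup with blue and red bands on the lid, at scene (311,224). It isn't pink or purple. Kiln yaw is about 4°, kiln centre about (0.564,0.115), and the cup about (0.602,0.137). Next I work out the offset to a pose above the cup.

```bash
cat >> h.py <<'E'
def off(target_tcp):
    o=ctrl.get_obs();T=toolT(o);d=T[:3,:3].T@(np.array(target_tcp)-T[:3,3])
    yaw=np.degrees(np.arctan2(T[1,1],T[0,1]))
    print('t',round(o['time_s'],2),'tcp',o['eef_pos'].round(4),'off',d.round(4),'tool-y yaw',yaw.round(2),'F',o['wrist_force'].round(1),'op',round(o['opening'],3),'q',o['q'].round(2))
E
python3 -c "
from h import *
off([.602,.137,.50])"
```

```text
t 3.35 tcp [0.1488 0.5554 0.4047] off [-0.546  -0.2869 -0.0953] tool-y yaw 75.0 F [-0.5 -0.1  0.2] op 1.001 q [ 1.1   0.18  1.61 -0.    1.35 -0.21]
```

```bash
python3 -m handwheel '[{"offset":[-0.04,-0.02,-0.05],"spin":0,"grip":1},{"offset":[-0.085,-0.045,-0.09],"spin":-5,"grip":1},{"offset":[-0.14,-0.073,-0.095],"spin":-10,"grip":1},{"offset":[-0.195,-0.102,-0.095],"spin":-19,"grip":1},{"offset":[-0.25,-0.131,-0.095],"spin":-19,"grip":1},{"offset":[-0.305,-0.16,-0.095],"spin":-19,"grip":1},{"offset":[-0.36,-0.189,-0.095],"spin":-19,"grip":1},{"offset":[-0.415,-0.218,-0.095],"spin":-19,"grip":1},{"offset":[-0.47,-0.247,-0.095],"spin":-19,"grip":1},{"offset":[-0.515,-0.271,-0.095],"spin":-19,"grip":1},{"offset":[-0.54,-0.284,-0.095],"spin":-19,"grip":1},{"offset":[-0.546,-0.287,-0.095],"spin":-19,"grip":1},{"offset":[-0.546,-0.287,-0.095],"spin":-19,"grip":1}]'
python3 - <<'E'
from h import *
o=ctrl.get_obs();p=cams.camera('wrist');save(p,'w1.png');V=wview(o,p)
off([.602,.137,.50])
for d in landmark_of(p,'cup_mid'): print(d, atz(ray(p,d['uv'],V),.2375))
print(proj(p,[[.602,.137,.275],[.602,.137,.2]],V))
E
```

```text
time_s: 4.97
eef_pos: [0.6018, 0.1371, 0.4994]
eef_rot: [-0.0, -0.035, 0.999, 0.0]
wrist_force: [-0.3, 0.9, 0.2]
opening: 1.003
t 5.03 tcp [0.6014 0.1376 0.4997] off [-0.0006 -0.0007 -0.0003] tool-y yaw 94.04 F [-0.5  0.2  0.1] op 0.998 q [ 0.03  0.21  1.38  0.    1.55 -1.61]
{'uv': [278.4, 215.7], 'confidence': 0.91} [0.59867202 0.13615405 0.2375    ]
{'uv': [400.0, 241.0], 'confidence': 0.8} [0.61348738 0.23610167 0.2375    ]
{'uv': [451.7, 57.9], 'confidence': 0.7} [0.47818767 0.24514283 0.2375    ]
{'uv': [444.6, 144.9], 'confidence': 0.51} [0.53547073 0.25403628 0.2375    ]
[[279.40532586 238.29083363]
 [278.99888617 205.88957442]]
```

View pics/w1.png

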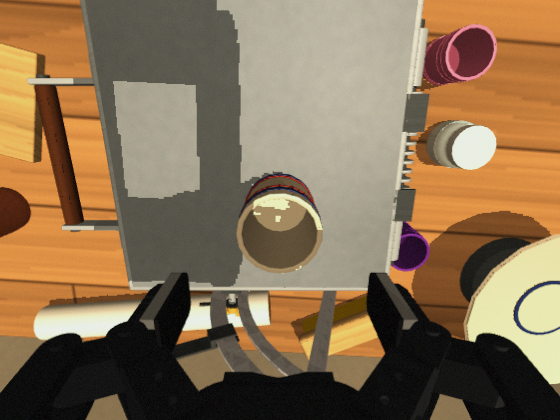

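Wrist view: the cup rim centre is at about (279,232), on the lid. The handle runs from (43,80) to (73,228), and the clip and pointer are near (210,345) and (220,302). The refined cup position is about (0.5985,0.1365), so I descend 105 mm and grip.

```bash
python3 - <<'E'
from h import *
p={'camera_matrix':np.array([[309.628,0,278.169],[0,309.628,213.332],[0,0,1]]),'distortion':np.array([-.005,0,0,0,0])}
o=ctrl.get_obs();tc=np.array([[0,.949,.316,.081],[1,0,-.001,-.001],[-.001,.316,-.949,.031],[0,0,0,1]])
V=np.linalg.inv(toolT(o)@tc)
for uv in [(44,82),(73,226)]: print(atz(ray(p,uv,V),.182))
print('lid corners',[atz(ray(p,uv,V),.2).round(4) for uv in [(131,287),(386,287)]])
print('clip', [atz(ray(p,uv,V),z).round(4) for uv,z in [((178,352),.25),((236,333),.25)]])
off([.5985,.1365,.395])
E
python3 -m handwheel '[{"offset":[0.003,-0.001,0.02],"spin":0,"grip":1},{"offset":[0.003,-0.001,0.05],"spin":0,"grip":1},{"offset":[0.003,-0.001,0.08],"spin":0,"grip":1},{"offset":[0.003,-0.001,0.097],"spin":0,"grip":1},{"offset":[0.003,-0.001,0.105],"spin":0,"grip":1},{"offset":[0.003,-0.001,0.105],"spin":0,"grip":1},{"offset":[0.003,-0.001,0.105],"spin":0,"grip":0.85},{"offset":[0.003,-0.001,0.105],"spin":0,"grip":0.75},{"offset":[0.003,-0.001,0.105],"spin":0,"grip":0.65},{"offset":[0.003,-0.001,0.105],"spin":0,"grip":0.6},{"offset":[0.003,-0.001,0.105],"spin":0,"grip":0.5},{"offset":[0.003,-0.001,0.105],"spin":0,"grip":0.5}]'
```

```text
[ 0.51129871 -0.07056085  0.182     ]
[ 0.6430129  -0.06372487  0.182     ]
lid corners [array([ 0.6968, -0.0028,  0.2   ]), array([0.6789, 0.2502, 0.2   ])]
clip [array([0.7267, 0.058 , 0.25  ]), array([0.7029, 0.1081, 0.25  ])]
t 5.08 tcp [0.6012 0.1379 0.4999] off [ 0.0028 -0.0012  0.1049] tool-y yaw 94.07 F [-0.6  0.9  0.4] op 0.999 q [ 0.03  0.21  1.38  0.    1.55 -1.61]
time_s: 6.58
eef_pos: [0.5992, 0.1358, 0.396]
eef_rot: [0.001, -0.035, 0.999, 0.0]
wrist_force: [-1.1, 0.3, 4.6]
opening: 0.678
```

```bash
python3 -c "
from h import *
off([.53,-.262,.475]);off([.53,-.262,.215])"
python3 -m handwheel '[{"offset":[0,0,-0.004],"spin":0,"grip":0.5},{"offset":[0,0,-0.015],"spin":0,"grip":0.5},{"offset":[0,0,-0.03],"spin":0,"grip":0.5},{"offset":[0,0,-0.05],"spin":0,"grip":0.5},{"offset":[0,0,-0.065],"spin":0,"grip":0.5},{"offset":[0,0,-0.07],"spin":0,"grip":0.5}]'
```

```text
t 6.58 tcp [0.5992 0.1358 0.396 ] off [ 0.0967 -0.392  -0.0792] tool-y yaw 94.01 F [-1.1  0.3  4.6] op 0.678 q [ 0.03  0.27  1.51  0.    1.35 -1.61]
t 6.58 tcp [0.5992 0.1358 0.396 ] off [ 0.0972 -0.392   0.1808] tool-y yaw 94.01 F [-1.1  0.3  4.6] op 0.678 q [ 0.03  0.27  1.51  0.    1.35 -1.61]
time_s: 7.32
eef_pos: [0.5992, 0.1357, 0.4668]
eef_rot: [0.001, -0.035, 0.999, -0.0]
wrist_force: [-0.4, 0.3, -0.9]
opening: 0.685
```

```bash
python3 -m handwheel '[{"offset":[0.002,-0.01,0],"spin":0,"grip":0.5},{"offset":[0.008,-0.035,0],"spin":0,"grip":0.5},{"offset":[0.018,-0.07,0],"spin":0,"grip":0.5},{"offset":[0.028,-0.115,0],"spin":0,"grip":0.5},{"offset":[0.039,-0.16,0],"spin":0,"grip":0.5},{"offset":[0.051,-0.205,0],"spin":0,"grip":0.5},{"offset":[0.062,-0.25,0],"spin":0,"grip":0.5},{"offset":[0.073,-0.295,0.0],"spin":0,"grip":0.5},{"offset":[0.083,-0.335,0.005],"spin":0,"grip":0.5},{"offset":[0.091,-0.365,0.025],"spin":0,"grip":0.5},{"offset":[0.096,-0.385,0.055],"spin":0,"grip":0.5},{"offset":[0.097,-0.392,0.09],"spin":0,"grip":0.5},{"offset":[0.097,-0.392,0.13],"spin":0,"grip":0.5},{"offset":[0.097,-0.392,0.165],"spin":0,"grip":0.5},{"offset":[0.097,-0.392,0.195],"spin":0,"grip":0.5},{"offset":[0.097,-0.392,0.215],"spin":0,"grip":0.5},{"offset":[0.097,-0.392,0.228],"spin":0,"grip":0.5},{"offset":[0.097,-0.392,0.23],"spin":0,"grip":0.5},{"offset":[0.097,-0.392,0.23],"spin":0,"grip":0.5}]'
python3 - <<'E'
from h import *
off([.53,-.262,.214])
p=cams.camera('wrist');save(p,'w2.png')
p=cams.camera('top');save(p,'t2.png')
c=cv2.cvtColor(p['color'],cv2.COLOR_RGB2BGR)[150:300,180:440];cv2.imwrite('pics/t2c.png',cv2.resize(c,None,fx=3,fy=3,interpolation=cv2.INTER_CUBIC))
E
```

```text
time_s: 9.7
eef_pos: [0.53, -0.2624, 0.2355]
eef_rot: [0.001, -0.035, 0.999, -0.0]
wrist_force: [-0.1, 0.2, -1.3]
opening: 0.678
t 9.7 tcp [ 0.53   -0.2624  0.2355] off [-0.0001  0.0004  0.0215] tool-y yaw 94.0 F [-0.1  0.2 -1.3] op 0.678 q [-0.66  0.42  1.68 -0.    1.04 -2.3 ]
```

View pics/w2.png

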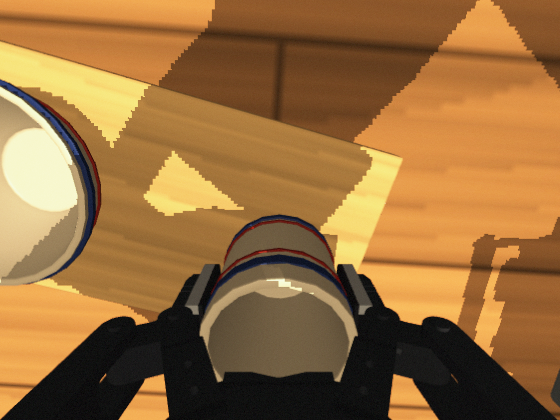

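View pics/t2c.png

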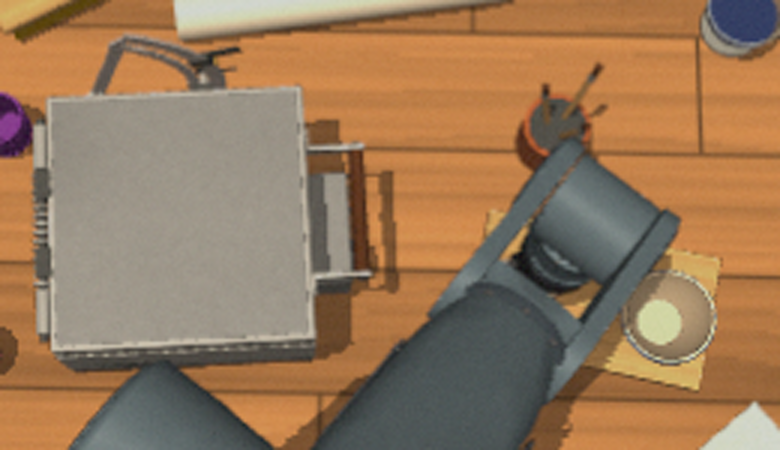

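Run:
```python
from h import *
p={'camera_matrix':np.array([[309.628,0,278.169],[0,309.628,213.332],[0,0,1]]),'distortion':np.array([-.005,0,0,0,0])}
o=ctrl.get_obs();tc=np.array([[0,.949,.316,.081],[1,0,-.001,-.001],[-.001,.316,-.949,.031],[0,0,0,1]])
V=np.linalg.inv(toolT(o)@tc)
for uv in [(402,158),(0,42),(365,263),(30,286),(150,321)]: print(atz(ray(p,uv,V),.018).round(4))
```

```text
[ 0.4714 -0.1933  0.018 ]
[ 0.425  -0.4214  0.018 ]
[ 0.5426 -0.2043  0.018 ]
[ 0.5767 -0.4328  0.018 ]
[ 0.5997 -0.3514  0.018 ]
```

```bash
python3 -m handwheel '[{"offset":[0,0,0.007],"spin":0,"grip":0.5},{"offset":[0,0,0.013],"spin":0,"grip":0.5},{"offset":[0,0,0.017],"spin":0,"grip":0.5},{"offset":[0,0,0.02],"spin":0,"grip":0.5},{"offset":[0,0,0.021],"spin":0,"grip":0.5},{"offset":[0,0,0.021],"spin":0,"grip":0.5}]'
```

```text
time_s: 10.55
eef_pos: [0.5296, -0.262, 0.2147]
eef_rot: [-0.0, -0.035, 0.999, 0.0]
wrist_force: [-4.9, 4.0, 7.8]
opening: 0.678
```

```bash
python3 -m handwheel '[{"offset":[0,0,0.0205],"spin":0,"grip":0.5},{"offset":[0,0,0.0],"spin":0,"grip":0.5}]' >/dev/null --help 2>/dev/null; python3 -c "
from h import *
off([.5296,-.262,.2155])"
```

```text
t 10.55 tcp [ 0.5296 -0.262   0.2147] off [ 0.      0.     -0.0008] tool-y yaw 94.02 F [-4.9  4.   7.8] op 0.678 q [-0.66  0.45  1.69 -0.    1.01 -2.3 ]
```

```bash
python3 -m handwheel '[{"offset":[0,0,-0.0005],"spin":0,"grip":0.6},{"offset":[0,0,-0.001],"spin":0,"grip":0.7},{"offset":[0,0,-0.001],"spin":0,"grip":0.8},{"offset":[0,0,-0.001],"spin":0,"grip":0.95},{"offset":[0,0,-0.001],"spin":0,"grip":1},{"offset":[0,0,-0.005],"spin":0,"grip":1},{"offset":[0,0,-0.02],"spin":0,"grip":1},{"offset":[0,0,-0.05],"spin":0,"grip":1},{"offset":[0,0,-0.09],"spin":0,"grip":1},{"offset":[0,0,-0.13],"spin":0,"grip":1},{"offset":[0,0,-0.17],"spin":0,"grip":1},{"offset":[0,0,-0.2],"spin":0,"grip":1}]'
python3 - <<'E'
from h import *
off([.577,-.067,.44])
p=cams.camera('wrist');save(p,'w3.png')
E
```

```text
time_s: 12.05
eef_pos: [0.5296, -0.2621, 0.4173]
eef_rot: [0.001, -0.035, 0.999, -0.001]
wrist_force: [0.8, -0.0, 0.2]
opening: 1.0
t 12.05 tcp [ 0.5296 -0.2621  0.4173] off [-0.061   0.1912 -0.023 ] tool-y yaw 94.0 F [ 0.8 -0.   0.2] op 1.0 q [-0.66  0.2   1.55  0.    1.38 -2.3 ]
```

View pics/w3.png

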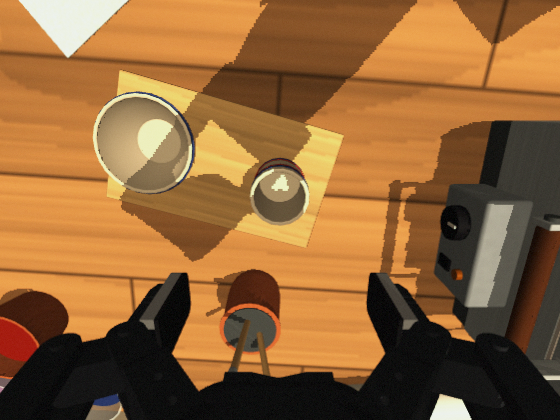

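The cup is upright at (280,195) on the board beside the bowl, which hasn't moved. Next I flip the tool to look at the quadrant face through the fingers from its +x side. The shut pointer and the clip will be in the same picture.

```bash
python3 -c "
from h import *
off([.81,-.1,.49]);off([.81,.068,.49])"
```

```text
t 12.1 tcp [ 0.5303 -0.2625  0.4216] off [-0.2908  0.1421 -0.0672] tool-y yaw 94.01 F [ 0.  -1.2  3.9] op 0.995 q [-0.66  0.2   1.55  0.    1.38 -2.3 ]
t 12.1 tcp [ 0.5303 -0.2625  0.4216] off [-0.3026  0.3097 -0.0682] tool-y yaw 94.01 F [ 0.  -1.2  3.9] op 0.995 q [-0.66  0.2   1.55  0.    1.38 -2.3 ]
```

```bash
python3 -m handwheel '[{"offset":[-0.02,0.01,-0.03],"spin":10,"grip":1},{"offset":[-0.05,0.025,-0.06],"spin":20,"grip":1},{"offset":[-0.09,0.04,-0.067],"spin":30,"grip":1},{"offset":[-0.13,0.06,-0.067],"spin":40,"grip":1},{"offset":[-0.17,0.08,-0.067],"spin":50,"grip":1},{"offset":[-0.21,0.1,-0.067],"spin":60,"grip":1},{"offset":[-0.25,0.12,-0.067],"spin":70,"grip":1},{"offset":[-0.28,0.135,-0.067],"spin":80,"grip":1},{"offset":[-0.291,0.15,-0.067],"spin":90,"grip":1},{"offset":[-0.295,0.18,-0.067],"spin":100,"grip":1},{"offset":[-0.297,0.21,-0.067],"spin":110,"grip":1},{"offset":[-0.299,0.24,-0.067],"spin":120,"grip":1},{"offset":[-0.301,0.27,-0.067],"spin":130,"grip":1},{"offset":[-0.302,0.295,-0.067],"spin":140,"grip":1},{"offset":[-0.302,0.31,-0.067],"spin":150,"grip":1},{"offset":[-0.302,0.31,-0.067],"spin":160,"grip":1},{"offset":[-0.302,0.31,-0.067],"spin":170,"grip":1},{"offset":[-0.302,0.31,-0.067],"spin":180,"grip":1},{"offset":[-0.302,0.31,-0.067],"spin":180,"grip":1}]'
python3 - <<'E'
from h import *
o=ctrl.get_obs();p=cams.camera('wrist');save(p,'w4.png');V=wview(o,p)
np.savez('w4.npz',V=V,K=p['camera_matrix'],D=p['distortion'])
for t in ['lid_pointer','clip_tab','lid_handle']: print(t,landmark_of(p,t))
off([.577,-.067,.44])
c=cv2.cvtColor(p['color'],cv2.COLOR_RGB2BGR)[220:390,170:390];cv2.imwrite('pics/w4c.png',cv2.resize(c,None,fx=3.5,fy=3.5,interpolation=cv2.INTER_CUBIC))
E
```

```text
time_s: 14.48
eef_pos: [0.8091, 0.0682, 0.4814]
eef_rot: [0.0, 0.999, 0.036, 0.0]
wrist_force: [0.3, -0.7, -0.5]
opening: 1.001
lid_pointer [{'uv': [275.5, 290.4], 'confidence': 0.96}]
clip_tab [{'uv': [258.6, 333.6], 'confidence': 0.73}]
lid_handle []
t 14.68 tcp [0.8092 0.0682 0.4809] off [-0.2413  0.1181  0.0409] tool-y yaw -85.86 F [-0.5 -0.5 -0.5] op 1.0 q [-0.06  0.7   0.75 -0.    1.69  1.44]
```

View pics/w4.png

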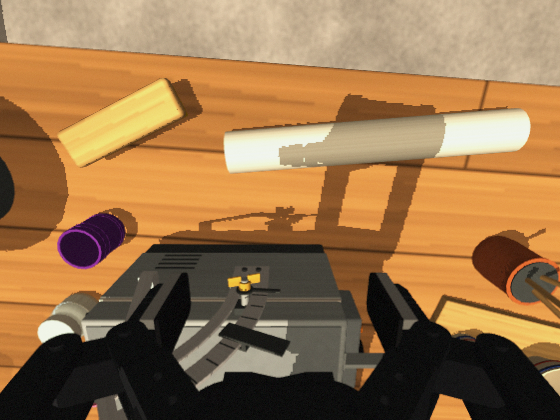

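View pics/w4c.png

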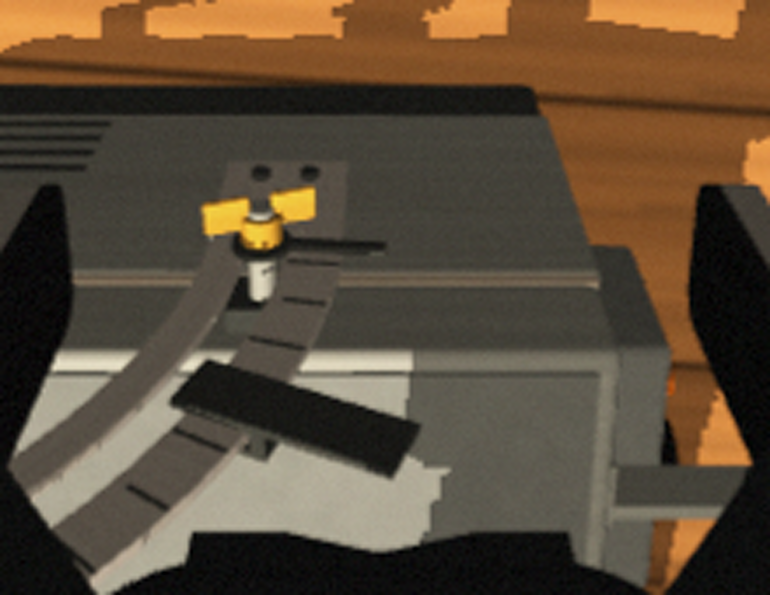

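Seen clearly in the crop: the pointer is horizontal with its tip at (280,290), and the clip tab runs from (224,329) to (286,349). I fit the clip angle relative to the shut pointer.

```bash
cat > clipfit.py <<'E'
from h import *
from scipy.optimize import least_squares
f=np.load('w4.npz');p={'camera_matrix':f['K'],'distortion':f['D']};V=f['V']
c=lambda u,v:np.array([170+u/3.5,220+v/3.5])
tip=c(385,246)
C=np.array([c(210,362),c(170,402),c(393,478),c(420,428)])  # inner-upper?, ...
for yaw in (3.5,4.0,4.5):
    k=np.radians(yaw);kx=np.array([np.cos(k),np.sin(k),0]);ky=np.array([-np.sin(k),np.cos(k),0])
    t=atz(ray(p,tip,V),.168)
    H=t+.205*ky
    print('yaw',yaw,'tip',t.round(4),'pointer dir z check',[atz(ray(p,c(*q),V),.168).round(4) for q in [(290,243),(340,246)]])
    # per-plane angles
    for ds in (-.004,0,.004):
        out=[]
        for uv in (C[0]+C[1])/2,(C[2]+C[3])/2:
            o,d=ray(p,uv,V);s=((H+kx*ds-o)@kx)/(d@kx);X=o+s*d-H
            out.append((np.hypot(X@-ky,X[2]).round(4),np.arctan2(X[2],-X@ky).round(4)))
        print(ds,out)
    def model(x,full=False):
        a,r0,ds=x;u=-ky*np.cos(a)+np.array([0,0,np.sin(a)]);n=ky*np.sin(a)+np.array([0,0,np.cos(a)])
        P=[H+kx*ds+u*r0+n*.008,H+kx*ds+u*r0-n*.008,H+kx*ds+u*(r0+.056)-n*.008,H+kx*ds+u*(r0+.056)+n*.008]
        return np.array(P)
    best=None
    for perm in ([0,1,2,3],[1,0,3,2]):
        r=least_squares(lambda x:(proj(p,model(x),V)-C[perm]).ravel(),[.4,.18,0])
        if best is None or r.cost<best.cost: best=r
    print('fit a,r0,ds',best.x.round(4),'cost',best.cost,best.fun.round(1))
E
python3 clipfit.py
```

```text
yaw 3.5 tip [0.7113 0.0584 0.168 ] pointer dir z check [array([0.7103, 0.0868, 0.168 ]), array([0.7103, 0.0718, 0.168 ])]
-0.004 [(np.float64(0.1658), np.float64(0.3481)), (np.float64(0.2244), np.float64(0.3656))]
0 [(np.float64(0.1684), np.float64(0.3737)), (np.float64(0.2259), np.float64(0.3842))]
0.004 [(np.float64(0.1712), np.float64(0.3985)), (np.float64(0.2274), np.float64(0.4025))]
fit a,r0,ds [0.4086 0.1723 0.0057] cost 0.4098360921059772 [ 0.1  0.2 -0.7 -0.1  0.3  0.1  0.2 -0.2]
yaw 4.0 tip [0.7113 0.0584 0.168 ] pointer dir z check [array([0.7103, 0.0868, 0.168 ]), array([0.7103, 0.0718, 0.168 ])]
-0.004 [(np.float64(0.1654), np.float64(0.3454)), (np.float64(0.2244), np.float64(0.3659))]
0 [(np.float64(0.1682), np.float64(0.3711)), (np.float64(0.2259), np.float64(0.3844))]
0.004 [(np.float64(0.171), np.float64(0.3959)), (np.float64(0.2275), np.float64(0.4027))]
fit a,r0,ds [0.4131 0.1728 0.0068] cost 0.5169796300636146 [-0.   0.4 -0.8 -0.   0.5 -0.   0.2 -0.2]
yaw 4.5 tip [0.7113 0.0584 0.168 ] pointer dir z check [array([0.7103, 0.0868, 0.168 ]), array([0.7103, 0.0718, 0.168 ])]
-0.004 [(np.float64(0.1651), np.float64(0.3427)), (np.float64(0.2244), np.float64(0.3661))]
0 [(np.float64(0.1679), np.float64(0.3684)), (np.float64(0.2259), np.float64(0.3846))]
0.004 [(np.float64(0.1707), np.float64(0.3933)), (np.float64(0.2275), np.float64(0.4028))]
fit a,r0,ds [0.4174 0.1733 0.0078] cost 0.7003889394001015 [-0.2  0.5 -0.8  0.   0.6 -0.2  0.2 -0.3]
```

```bash
python3 -m handwheel '[{"offset":[0.004,0.03,0],"spin":0,"grip":1},{"offset":[0.008,0.07,0],"spin":0,"grip":0.8},{"offset":[0.008,0.11,0],"spin":0,"grip":0.6},{"offset":[-0.02,0.118,0],"spin":0,"grip":0.45},{"offset":[-0.06,0.118,0],"spin":0,"grip":0.45},{"offset":[-0.11,0.118,0],"spin":0,"grip":0.45},{"offset":[-0.16,0.118,0.01],"spin":0,"grip":0.45},{"offset":[-0.2,0.118,0.03],"spin":0,"grip":0.45},{"offset":[-0.23,0.118,0.05],"spin":0,"grip":0.45},{"offset":[-0.242,0.118,0.06],"spin":0,"grip":0.45},{"offset":[-0.242,0.118,0.06],"spin":0,"grip":0.45}]'
python3 - <<'E'
from h import *
o=ctrl.get_obs();p=cams.camera('wrist');save(p,'w5.png');V=wview(o,p)
off([.575,-.067,.337])
for d in landmark_of(p,'lid_handle'): print(d, atz(ray(p,d['uv'],V),.182))
print(proj(p,[[.575,-.067,.182],[.512,-.0715,.182],[.638,-.0626,.182]],V))
E
```

```text
time_s: 16.05
eef_pos: [0.5753, -0.0675, 0.4203]
eef_rot: [-0.0, 0.999, 0.035, -0.001]
wrist_force: [0.5, 0.7, -0.2]
opening: 0.448
t 16.1 tcp [ 0.5761 -0.0674  0.4211] off [-0.0011 -0.0006  0.0841] tool-y yaw -86.03 F [ 0.2 -0.  -0.2] op 0.449 q [-0.32  0.18  1.58 -0.    1.39  1.18]
{'uv': [276.5, 227.3], 'confidence': 0.64} [ 0.57599311 -0.06722206  0.182     ]
[[276.09806048 228.56983956]
 [276.44922968 303.87612063]
 [275.83158983 138.35517919]]
```

View pics/w5.png

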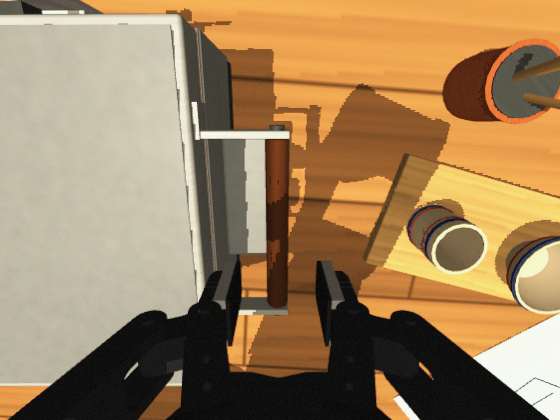

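The handle axis is at column 277, centred between the fingers (238–318) and agreeing with the projection. The cup stands at (450,240) and the bowl and pot are untouched. I descend and grip.

```bash
python3 -m handwheel '[{"offset":[0,0,0.015],"spin":0,"grip":0.45},{"offset":[0,0,0.035],"spin":0,"grip":0.45},{"offset":[0,0,0.055],"spin":0,"grip":0.45},{"offset":[0,0,0.07],"spin":0,"grip":0.45},{"offset":[0,0,0.08],"spin":0,"grip":0.45},{"offset":[0,0,0.084],"spin":0,"grip":0.45},{"offset":[0,0,0.084],"spin":0,"grip":0.45},{"offset":[0,0,0.084],"spin":0,"grip":0.35},{"offset":[0,0,0.084],"spin":0,"grip":0.25},{"offset":[0,0,0.084],"spin":0,"grip":0.2},{"offset":[0,0,0.084],"spin":0,"grip":0.1},{"offset":[0,0,0.084],"spin":0,"grip":0.05},{"offset":[0,0,0.084],"spin":0,"grip":0.05}]'
python3 -c "
from h import *
off([.575,-.067,.337])"
```

```text
time_s: 17.77
eef_pos: [0.5761, -0.0664, 0.3369]
eef_rot: [0.0, 0.999, 0.035, 0.0]
wrist_force: [0.1, -0.1, 0.9]
opening: 0.163
t 17.77 tcp [ 0.5761 -0.0664  0.3369] off [-0.0012  0.0005 -0.0001] tool-y yaw -86.0 F [ 0.1 -0.1  0.9] op 0.163 q [-0.32  0.26  1.66  0.    1.23  1.18]
```

Gripped (opening 0.163, about the 16 mm grip). I raise the lid along the hinge arc to about 0.36 rad, then compare pointer and clip.

```bash
python3 -m handwheel '[{"offset":[0,0,-0.003],"spin":0,"grip":0.05},{"offset":[0,-0.0006,-0.0096],"spin":0,"grip":0.05},{"offset":[0,-0.0011,-0.016],"spin":0,"grip":0.05},{"offset":[0,-0.0021,-0.0256],"spin":0,"grip":0.05},{"offset":[0,-0.003,-0.032],"spin":0,"grip":0.05},{"offset":[0,-0.004,-0.0383],"spin":0,"grip":0.05},{"offset":[0,-0.0051,-0.0447],"spin":0,"grip":0.05},{"offset":[0,-0.0063,-0.051],"spin":0,"grip":0.05},{"offset":[0,-0.0077,-0.0572],"spin":0,"grip":0.05},{"offset":[0,-0.0092,-0.0635],"spin":0,"grip":0.05},{"offset":[0,-0.0108,-0.0697],"spin":0,"grip":0.05},{"offset":[0,-0.0125,-0.0759],"spin":0,"grip":0.05},{"offset":[0,-0.0144,-0.0821],"spin":0,"grip":0.05},{"offset":[0,-0.0164,-0.0882],"spin":0,"grip":0.05},{"offset":[0,-0.0185,-0.0942],"spin":0,"grip":0.05},{"offset":[0,-0.0207,-0.1003],"spin":0,"grip":0.05},{"offset":[0,-0.023,-0.1063],"spin":0,"grip":0.05},{"offset":[0,-0.0243,-0.1092],"spin":0,"grip":0.05},{"offset":[0,-0.0255,-0.1122],"spin":0,"grip":0.05},{"offset":[0,-0.0255,-0.1122],"spin":0,"grip":0.05}]'
python3 - <<'E'
from h import *
off([.575,-.067,.337])
for n,(r0,r1,c0,c1) in {'wrist':(0,420,0,560),'scene':(170,290,210,370),'top':(130,250,200,360)}.items():
    o=ctrl.get_obs();p=cams.camera(n);save(p,n+'6.png')
    print(n,[[ (np.round(d['uv'],1).tolist(),round(d['confidence'],2)) for d in landmark_of(p,t)] for t in('lid_pointer','clip_tab')])
    if n!='wrist':
        c=cv2.cvtColor(p['color'],cv2.COLOR_RGB2BGR)[r0:r1,c0:c1];cv2.imwrite('pics/'+n+'6c.png',cv2.resize(c,None,fx=5,fy=5,interpolation=cv2.INTER_CUBIC))
    else: np.savez('w6.npz',V=wview(o,p),K=p['camera_matrix'],D=p['distortion'])
E
```

```text
time_s: 20.27
eef_pos: [0.5744, -0.042, 0.4488]
eef_rot: [0.001, 0.999, 0.035, 0.0]
wrist_force: [4.8, -5.7, -6.3]
opening: 0.163
t 20.27 tcp [ 0.5744 -0.042   0.4488] off [-0.0011  0.0247  0.1119] tool-y yaw -86.04 F [ 4.8 -5.7 -6.3] op 0.163 q [-0.28  0.15  1.55 -0.    1.44  1.22]
wrist [[], []]
scene [[([259.5, 230.3], 0.65), ([256.6, 231.9], 0.56)], [([254.2, 233.3], 0.43)]]
top [[([253.9, 166.1], 0.94)], [([251.5, 166.4], 0.58)]]
```

View pics/wrist6.png

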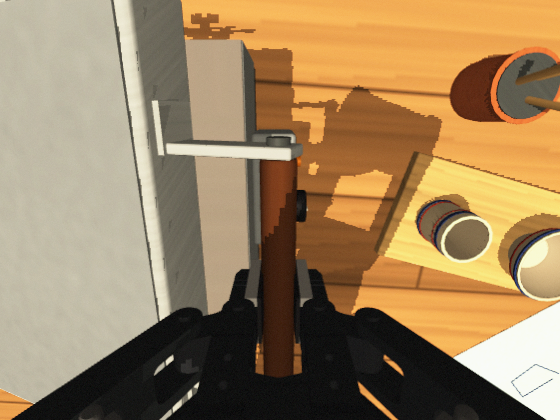

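View pics/scene6c.png

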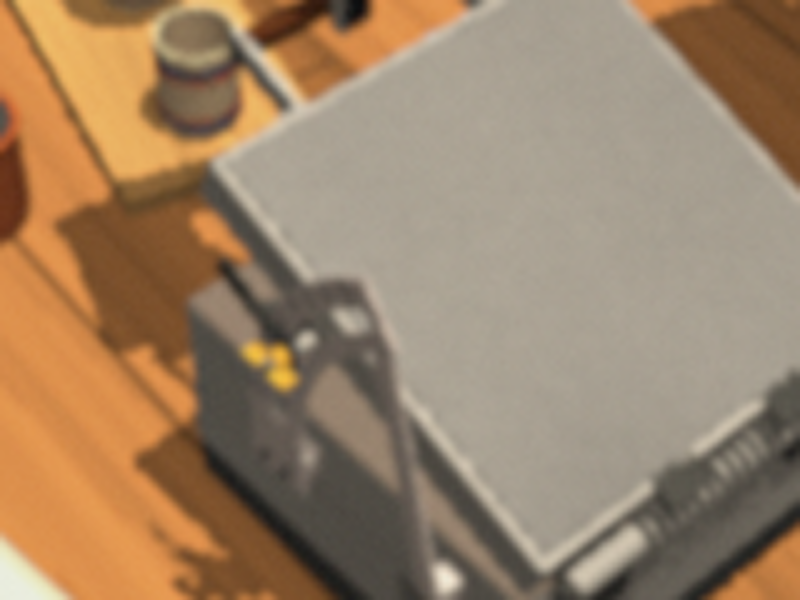

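View pics/top6c.png

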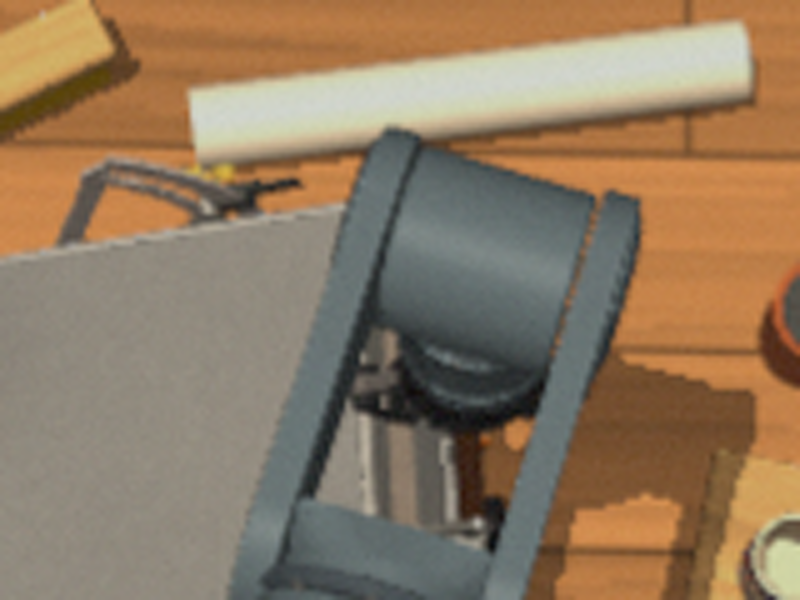

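```bash
python3 -c "
import cv2
c=cv2.imread('pics/w1.png')[280:380,160:300];cv2.imwrite('pics/w1c.png',cv2.resize(c,None,fx=5.5,fy=5.5,interpolation=cv2.INTER_CUBIC))
c=cv2.imread('pics/w4.png')[280:370,200:310];cv2.imwrite('pics/w4d.png',cv2.resize(c,None,fx=6.5,fy=6.5,interpolation=cv2.INTER_CUBIC))"
```

```text
(no output)
```

View pics/w1c.png

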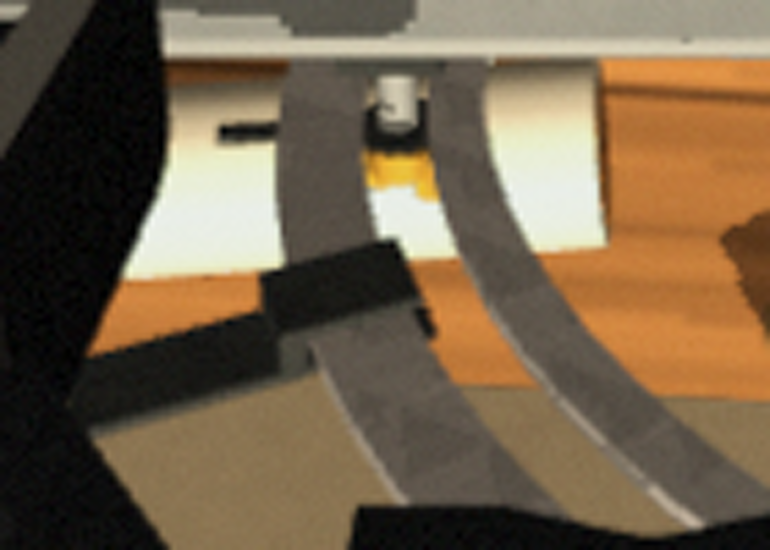

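View pics/w4d.png

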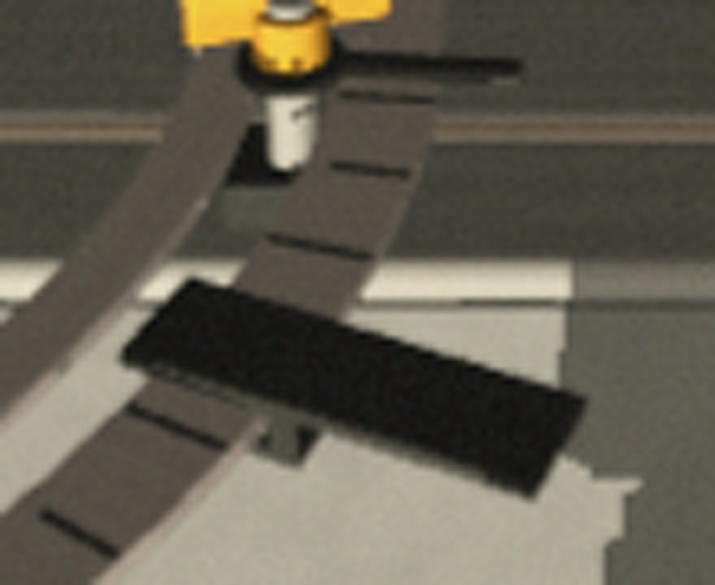

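```bash
cat > joint.py <<'E'
from h import *
from scipy.optimize import least_squares
f=np.load('w4.npz');p={'camera_matrix':f['K'],'distortion':f['D']};V4=f['V']
from cv2 import imread
tc=np.linalg.inv(np.eye(4))
# exact tool_from_camera out of w4: get from V4 and pose at w4
q=np.array([0.0,.999,.036,0]);
tc=np.array([[0,.949,.316,.081],[1,0,-.001,-.001],[-.001,.316,-.949,.031],[0,0,0,1]])
y=np.radians(94.04);T=np.eye(4);T[:3,1]=[np.cos(y),np.sin(y),0];T[:3,2]=[0,0,-1];T[:3,0]=np.cross(T[:3,1],T[:3,2]);T[:3,3]=[.6014,.1376,.4997]
V1=np.linalg.inv(T@tc)
c4=lambda u,v:np.array([200+u/6.5,280+v/6.5]); c1=lambda u,v:np.array([160+u/5.5,280+v/5.5])
front=np.array([c4(195,280),c4(122,355),c4(533,490),c4(585,400)]) # inner-lower, inner-upper, outer-upper, outer-lower (n: -,+,+,-)
tip4=c4(520,69);tip1=c1(219,131)
up=[c1(95,432),c1(278,375)];lo=[c1(90,358),c1(262,315)]
def dist(a,b,x): d=(b-a)/np.linalg.norm(b-a);e=x-a;return d[0]*e[1]-d[1]*e[0]
def res(x,t=.002):
    a,r0,ds,hx,hy,yw=x[:6];d4=x[6:9];d1=x[9:12]
    k=np.radians(yw);kx=np.array([np.cos(k),np.sin(k),0]);ky=np.array([-np.sin(k),np.cos(k),0])
    H=np.array([hx,hy,.168]);u=-ky*np.cos(a)+np.array([0,0,np.sin(a)]);n=ky*np.sin(a)+np.array([0,0,np.cos(a)])
    F=H+kx*ds;R=[F+u*r0-n*.008,F+u*r0+n*.008,F+u*(r0+.056)+n*.008,F+u*(r0+.056)-n*.008]
    e=[(proj(p,np.array(R)+d4,V4)-front).ravel(),proj(p,H-ky*.205+d4,V4)[0]-tip4,proj(p,H-ky*.205+d1,V1)[0]-tip1]
    B=[proj(p,X-kx*t+d1,V1)[0] for X in R]
    e+=[[dist(B[1],B[2],z) for z in up],[dist(B[0],B[3],z) for z in lo]]
    return np.concatenate([np.concatenate(e)/.6,d4/.002,d1/.002,[(yw-4)/.4]])
for t in (.0015,.003):
    r=least_squares(res,[.4,.17,.003,.697,.263,4]+[0]*6,args=(t,),x_scale=[.1,.05,.01,.1,.1,1]+[.01]*6)
    C=np.linalg.inv(r.jac.T@r.jac);print(r.x.round(4),'cost',r.cost,'sig a',np.sqrt(C[0,0]).round(4));print(r.fun.round(1))
E
python3 joint.py
```

```text
[ 3.637e-01  1.681e-01 -2.600e-03  7.102e-01  2.630e-01  3.414e+00
 -7.400e-03  1.000e-04  4.100e-03  7.400e-03 -1.000e-04  4.100e-03] cost 36.15269775185863 sig a 0.0035
[-1.9  1.7  0.8  2.   1.4 -1.5 -0.7 -1.2  0.3 -2.2 -0.1 -2.4 -1.3  2.
 -0.2  0.5 -3.7  0.1  2.1  3.7 -0.1  2.1 -1.5]
[ 3.6750e-01  1.6840e-01 -1.9000e-03  7.0990e-01  2.6300e-01  3.4672e+00
 -7.5000e-03  1.0000e-04  3.9000e-03  7.5000e-03 -1.0000e-04  4.3000e-03] cost 34.31763341963748 sig a 0.0035
[-1.8  1.5  0.7  1.9  1.3 -1.4 -0.6 -1.1  0.3 -2.1 -0.1 -2.3 -1.2  1.9
 -0.2  0.3 -3.7  0.1  2.   3.7 -0.1  2.1 -1.3]
```

```bash
cat >> joint.py <<'E'
print('--- triangulate')
def both(a,b,n):
    X=tri([ray(p,a,V4),ray(p,b,V1)]);print(n,X.round(4),(proj(p,X,V4)[0]-a).round(1),(proj(p,X,V1)[0]-b).round(1))
both(tip4,tip1,'tip')
both(c4(290,45),c1(395,170),'nut')
both(c4(290,160),c1(395,85),'post')
# lid +x/-y top corner; w1 (131,287) ; w4 crop (605,360)/3.5
both(np.array([170+612/3.5,220+357/3.5]),np.array([131,287]),'lid corner')
print('tcps',[np.linalg.inv(V)[:3,3].round(4) for V in (V4,V1)],[ (np.linalg.inv(V)[:3,:3]@[0,0,-1]).round(3) for V in (V4,V1)])
E
python3 joint.py | sed -n '/---/,$p'
```

```text
--- triangulate
tip [0.722  0.0602 0.1852] [-1.  -0.3] [-1.2 -0.4]
nut [0.7258 0.0949 0.1888] [-1.1 -0.2] [-1.2 -0.5]
post [0.7063 0.0944 0.1894] [-1.3 -0.3] [-1.5 -0.5]
lid corner [ 0.6988 -0.0053  0.197 ] [-0.6 -0.2] [-0.9 -0.3]
tcps [array([0.8894, 0.0728, 0.4505]), array([0.5207, 0.1309, 0.4687])] [array([-0.314, -0.022, -0.949]), array([ 0.315,  0.023, -0.949])]
```

```bash
cat > joint2.py <<'E'
import io,contextlib
with contextlib.redirect_stdout(io.StringIO()):
    exec(open('joint.py').read())
def res(x,t=.002,wl=1):
    a,r0,ds,s,phi,yw=x[:6];d4=x[6:9];d1=x[9:12];hd=x[12:14]
    k=np.radians(yw);kx=np.array([np.cos(k),np.sin(k),0]);ky=np.array([-np.sin(k),np.cos(k),0])
    H0=np.array([.5761+hd[0],-.0664+hd[1],0])+.321*ky+np.array([0,0,.168])
    H=H0+kx*s
    b=a+phi;u=-ky*np.cos(b)+np.array([0,0,np.sin(b)]);n=ky*np.sin(b)+np.array([0,0,np.cos(b)])
    F=H+kx*ds;R=[F+u*r0-n*.008,F+u*r0+n*.008,F+u*(r0+.056)+n*.008,F+u*(r0+.056)-n*.008]
    tp=H+.205*(-ky*np.cos(phi)+np.array([0,0,np.sin(phi)]))
    # lid corner +x,-y top (130 half): 
    lc=H0+kx*(.13+hd[0]*0)-ky*.27+np.array([0,0,.032])
    e=[(proj(p,np.array(R)+d4,V4)-front).ravel(),proj(p,tp+d4,V4)[0]-tip4,proj(p,tp+d1,V1)[0]-tip1]
    B=[proj(p,X-kx*t+d1,V1)[0] for X in R]
    e+=[[wl*dist(B[1],B[2],z) for z in up],[wl*dist(B[0],B[3],z) for z in lo]]
    return np.concatenate([np.concatenate(e)/.6,d4/.002,d1/.002,[(yw-4)/.4],[hd[0]/.006,hd[1]/.002]])
for t,wl in ((.0015,1),(.003,1),(.002,0)):
    r=least_squares(res,[.35,.17,.003,.148,.08,4]+[0]*8,args=(t,wl),x_scale=[.1,.05,.01,.1,.1,1]+[.01]*8)
    C=np.linalg.inv(r.jac.T@r.jac);print('a,r0,ds,s,phi,yaw',r.x[:6].round(4),r.x[6:].round(4),'cost',r.cost.round(2),'sig a,phi',np.sqrt(C[0,0]).round(4),np.sqrt(C[4,4]).round(4));print(r.fun.round(1))
E
python3 joint2.py
```

```text
a,r0,ds,s,phi,yaw [ 3.3460e-01  1.7220e-01 -2.8000e-03  1.5380e-01  7.9500e-02  4.0489e+00] [-0.0012 -0.0013 -0.0012  0.0012  0.0009  0.0005  0.0002 -0.0004] cost 2.84 sig a,phi 0.0047 0.0096
[-1.  -0.4 -0.1 -0.   0.5  0.2  0.4  0.  -0.1 -0.  -0.1 -0.  -0.1  0.9
  0.2 -1.2 -0.6 -0.6 -0.6  0.6  0.4  0.2  0.1  0.  -0.2]
a,r0,ds,s,phi,yaw [ 3.3930e-01  1.7250e-01 -2.1000e-03  1.5380e-01  7.6700e-02  4.0762e+00] [-0.0015 -0.0013 -0.0013  0.0015  0.0008  0.0008  0.0003 -0.0004] cost 3.33 sig a,phi 0.0048 0.0096
[-1.  -0.5 -0.2 -0.1  0.5  0.3  0.5  0.1 -0.1 -0.  -0.1 -0.  -0.   0.8
  0.2 -1.3 -0.7 -0.6 -0.6  0.7  0.4  0.4  0.2  0.  -0.2]
a,r0,ds,s,phi,yaw [ 0.3203  0.1715 -0.0051  0.154   0.0885  3.9552] [-0.0001 -0.0012 -0.0011  0.0001  0.001  -0.0002  0.0001 -0.0002] cost 1.19 sig a,phi 0.0145 0.0125
[-1.  -0.1  0.2  0.2  0.5 -0.   0.2 -0.1 -0.1 -0.  -0.2 -0.  -0.  -0.
 -0.  -0.  -0.1 -0.6 -0.6  0.1  0.5 -0.1 -0.1  0.  -0.1]
```

A close joint fit over two opposite wrist views gives a vent setting of about 0.335 rad. The pointer sits about 0.08 rad above the hinge plane when shut, which the single-view fit had missed. I overlay the model on the scene and top pictures as a check.

```bash
cat > ov.py <<'E'
from h import *
import sys
def overlay(n,src,lid,clip=.336,phi=.079,tag=''):
    p=cams.camera(n) if src is None else {**PR[n]}
    return
S={'camera_matrix':np.array([[421.443,0,278.13],[0,421.443,218.046],[0,0,1]]),'distortion':np.array([-.111,0,0,0,0.]),'view':np.array([[-.802,.598,-.003,.484],[-.433,-.577,.693,.155],[.412,.557,.721,-1.544],[0,0,0,1]])}
T={'camera_matrix':np.array([[514.276,0,277.781],[0,514.276,221.256],[0,0,1]]),'distortion':np.array([.067,0,0,0,0.]),'view':np.array([[.02,-1,.006,-.015],[.978,.02,.208,-.596],[-.208,.001,.978,-1.617],[0,0,0,1]])}
k=np.radians(4.05);kx=np.array([np.cos(k),np.sin(k),0]);ky=np.array([-np.sin(k),np.cos(k),0])
H0=np.array([.5763,-.0668,.168])+.321*ky
def U(b): return -ky*np.cos(b)+np.array([0,0,np.sin(b)])
def N(b): return ky*np.sin(b)+np.array([0,0,np.cos(b)])
def pts(lid,clip=.336,phi=.079):
    H=H0+kx*.1538;F=H-kx*.0027;b=clip+phi
    R=np.array([F+U(b)*.172-N(b)*.008,F+U(b)*.172+N(b)*.008,F+U(b)*.228+N(b)*.008,F+U(b)*.228-N(b)*.008])
    P=np.array([H+U(phi+lid)*.165,H+U(phi+lid)*.205]);return R,P
def draw(im,cam,lid,box,sc,out,shift=(0,0)):
    r0,r1,c0,c1=box;c=cv2.resize(cv2.imread('pics/'+im)[r0:r1,c0:c1],None,fx=sc,fy=sc,interpolation=cv2.INTER_CUBIC)
    raw=c.copy();R,P=pts(lid)
    f=lambda X:(((proj(cam,X)+shift-[c0-.5,r0-.5])*sc)).astype(np.int32)
    cv2.polylines(c,[f(R)],True,(0,255,0),1);cv2.polylines(c,[f(P)],False,(0,0,255),1)
    cv2.imwrite('pics/'+out,np.hstack([raw,c]))
    print(out,proj(cam,R).round(1).tolist(),proj(cam,P).round(1).tolist())
E
python3 - <<'E'
from ov import *
draw('scene0.png',S,0,(200,270,235,285),8,'ov0.png')
draw('scene6.png',S,.359,(200,270,235,285),8,'ov6.png')
E
```

```text
ov0.png [[266.4, 240.8], [268.0, 238.4], [254.2, 220.2], [252.9, 222.9]] [[265.0, 253.2], [255.1, 243.2]]
ov6.png [[266.4, 240.8], [268.0, 238.4], [254.2, 220.2], [252.9, 222.9]] [[268.4, 241.9], [258.7, 228.7]]
```

View pics/ov0.png

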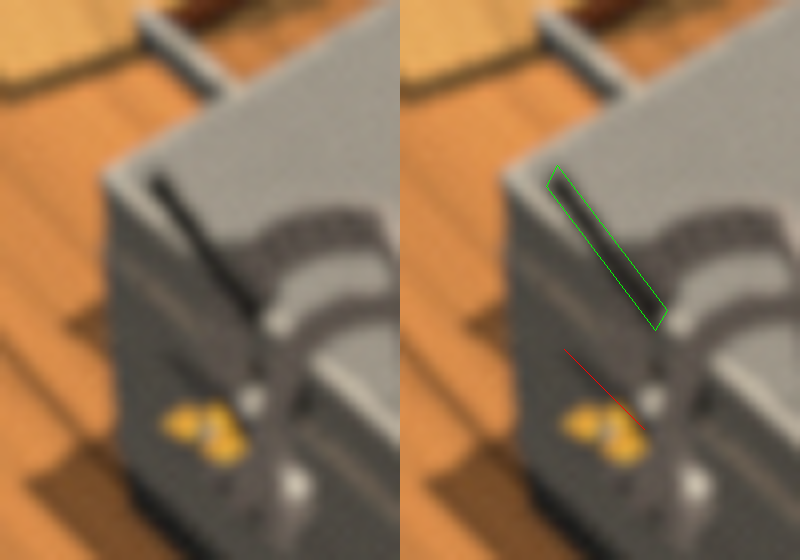

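View pics/ov6.png

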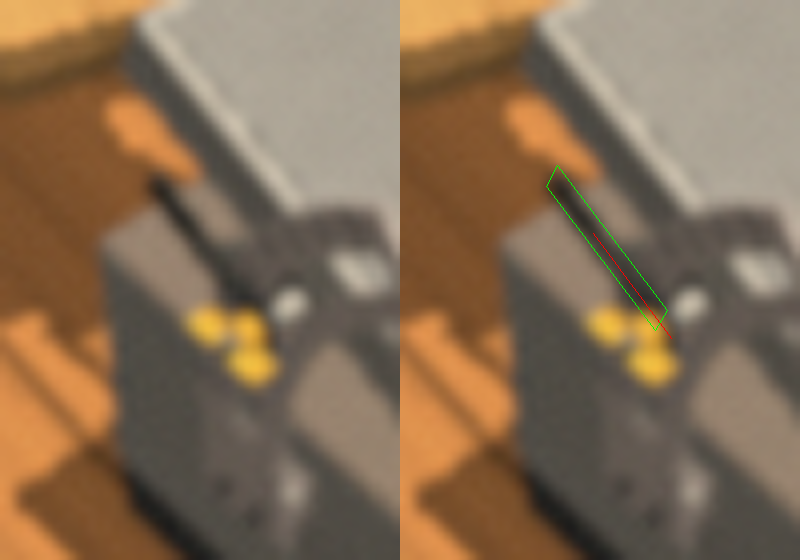

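The model's clip outline lies on the imaged tab, and the pointer is right in the independent scene camera. The lid is at about 0.359, slightly past, so I ease down to about 0.336 and settle.

```bash
python3 -m handwheel '[{"offset":[0,0.0005,0.0012],"spin":0,"grip":0.05},{"offset":[0,0.0012,0.003],"spin":0,"grip":0.05},{"offset":[0,0.002,0.005],"spin":0,"grip":0.05},{"offset":[0,0.0026,0.0063],"spin":0,"grip":0.05},{"offset":[0,0.0028,0.0068],"spin":0,"grip":0.05},{"offset":[0,0.0028,0.0068],"spin":0,"grip":0.05},{"offset":[0,0.0028,0.0068],"spin":0,"grip":0.05},{"offset":[0,0.0028,0.0068],"spin":0,"grip":0.05}]'
python3 - <<'E'
from ov import *
off([.575,-.067,.337])
for n in('scene','top'):
    p=cams.camera(n);save(p,n+'7.png')
    print(n,[[ (np.round(d['uv'],1).tolist(),round(d['confidence'],2)) for d in landmark_of(p,t)] for t in('lid_pointer','clip_tab','cup_mid')])
def draw2(im,cam,lids,box,sc,out):
    r0,r1,c0,c1=box;c=cv2.resize(cv2.imread('pics/'+im)[r0:r1,c0:c1],None,fx=sc,fy=sc,interpolation=cv2.INTER_CUBIC);raw=c.copy()
    f=lambda X:(((proj(cam,X)-[c0-.5,r0-.5])*sc)).astype(np.int32)
    for l,col in lids:
        R,P=pts(l);cv2.polylines(c,[f(P)],False,col,1)
        q=[H0+kx*s*.13+U(l)*.27+N(l)*.032 for s in (-1,1)]+[H0+kx*.13+U(l)*.01+N(l)*.032]
        cv2.polylines(c,[f(np.array(q))],False,col,1)
    cv2.imwrite('pics/'+out,np.hstack([raw,c]) )
draw2('scene7.png',S,[(.336,(0,0,255)),(.31,(255,0,0))],(185,285,235,315),5,'ov7.png')
draw2('scene0.png',S,[(0,(0,0,255))],(185,285,235,315),5,'ov0b.png')
draw('top7.png',T,.336,(150,180,225,285),6.5,'ovt7.png')
draw('top0.png',T,0,(150,180,225,285),6.5,'ovt0.png')
E
```

```text
time_s: 21.72
eef_pos: [0.5746, -0.0448, 0.4418]
eef_rot: [0.001, 0.999, 0.034, 0.0]
wrist_force: [4.3, -5.4, -5.4]
opening: 0.166
t 21.73 tcp [ 0.5746 -0.0448  0.4418] off [-0.0011  0.0219  0.1049] tool-y yaw -86.05 F [ 4.3 -5.4 -5.4] op 0.166 q [-0.28  0.15  1.56 -0.    1.42  1.22]
scene [[([259.9, 231.7], 0.65)], [([241.5, 182.3], 0.61), ([257.2, 232.3], 0.57)], [([322.7, 339.8], 0.79), ([399.3, 294.8], 0.61)]]
top [[([255.3, 167.0], 0.8)], [([254.0, 163.9], 0.52)], [([177.4, 190.4], 0.67), ([170.6, 264.8], 0.63), ([359.0, 242.0], 0.52)]]
ovt7.png [[243.3, 169.8], [240.8, 168.4], [257.9, 165.2], [260.2, 166.7]] [[240.0, 168.7], [252.0, 166.4]]
ovt0.png [[243.3, 169.8], [240.8, 168.4], [257.9, 165.2], [260.2, 166.7]] [[245.5, 173.8], [258.4, 172.9]]
```

View pics/ov7.png

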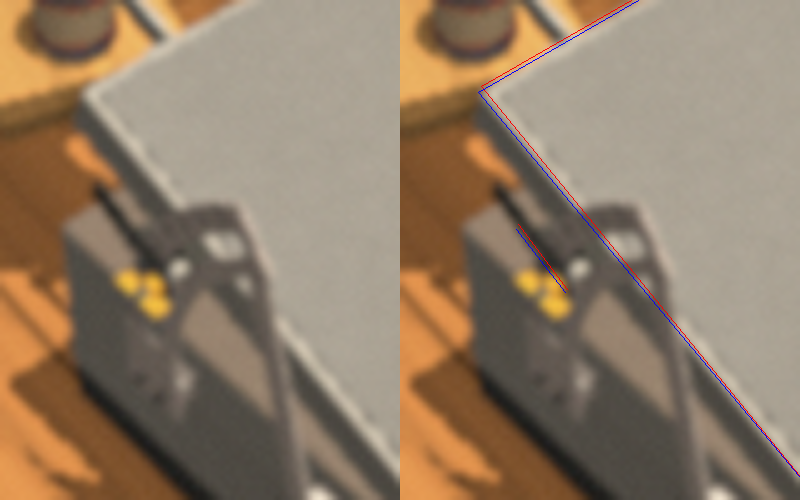

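View pics/ov0b.png

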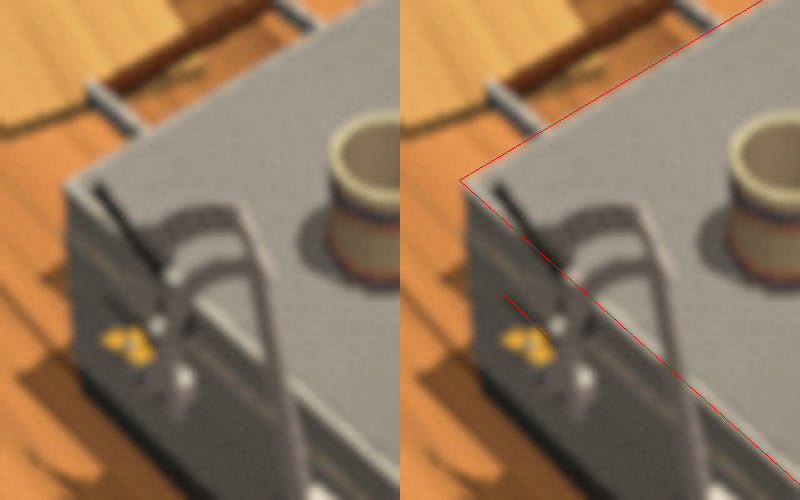

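View pics/ovt7.png

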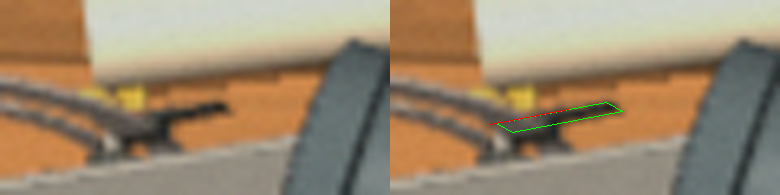

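View pics/scene7.png

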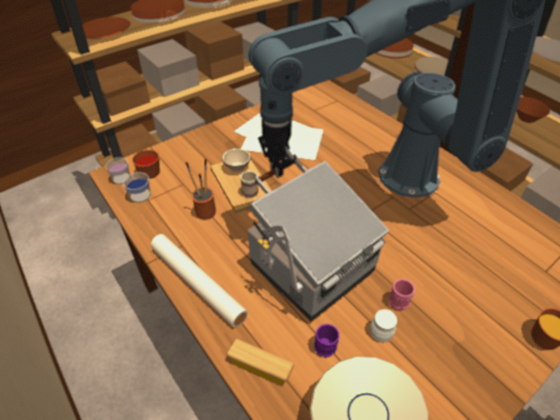

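```bash
python3 - <<'E'
import cv2,numpy as np
a=[cv2.resize(cv2.imread('pics/'+n)[158:182,228:272],None,fx=9,fy=9,interpolation=cv2.INTER_NEAREST) for n in('top0.png','t2.png','top6.png','top7.png')]
a=[cv2.convertScaleAbs(x,alpha=1.5,beta=10) for x in a]
cv2.imwrite('pics/cmp.png',np.vstack([np.hstack(a[:2]),np.hstack(a[2:])]))
E
cat > joint3.py <<'E'
exec(open('joint2.py').read().split('for t,wl')[0])
for phi in (.06,.068,.079,.09):
  for t in (.0015,.003):
    g=lambda y:res(np.insert(y,4,phi),t,1)
    r=least_squares(g,[.35,.17,.003,.148,4]+[0]*8,x_scale=[.1,.05,.01,.1,1]+[.01]*8)
    print(phi,t,'a,r0,ds,s,yaw',r.x[:5].round(4),'cost',r.cost.round(2))
E
python3 joint3.py
```

```text
0.06 0.0015 a,r0,ds,s,yaw [ 3.4160e-01  1.7130e-01 -2.8000e-03  1.5380e-01  3.8914e+00] cost 4.88
0.06 0.003 a,r0,ds,s,yaw [ 3.4530e-01  1.7160e-01 -2.0000e-03  1.5370e-01  3.9412e+00] cost 4.81
0.068 0.0015 a,r0,ds,s,yaw [ 3.3880e-01  1.7170e-01 -2.8000e-03  1.5380e-01  3.9561e+00] cost 3.55
0.068 0.003 a,r0,ds,s,yaw [ 3.424e-01  1.720e-01 -2.000e-03  1.538e-01  4.006e+00] cost 3.73
0.079 0.0015 a,r0,ds,s,yaw [ 3.3480e-01  1.7220e-01 -2.8000e-03  1.5380e-01  4.0449e+00] cost 2.85
0.079 0.003 a,r0,ds,s,yaw [ 3.3850e-01  1.7260e-01 -2.1000e-03  1.5380e-01  4.0952e+00] cost 3.36
0.09 0.0015 a,r0,ds,s,yaw [ 3.3090e-01  1.7270e-01 -2.8000e-03  1.5380e-01  4.1337e+00] cost 3.44
0.09 0.003 a,r0,ds,s,yaw [ 3.3450e-01  1.7310e-01 -2.1000e-03  1.5380e-01  4.1842e+00] cost 4.29
```

View pics/cmp.png

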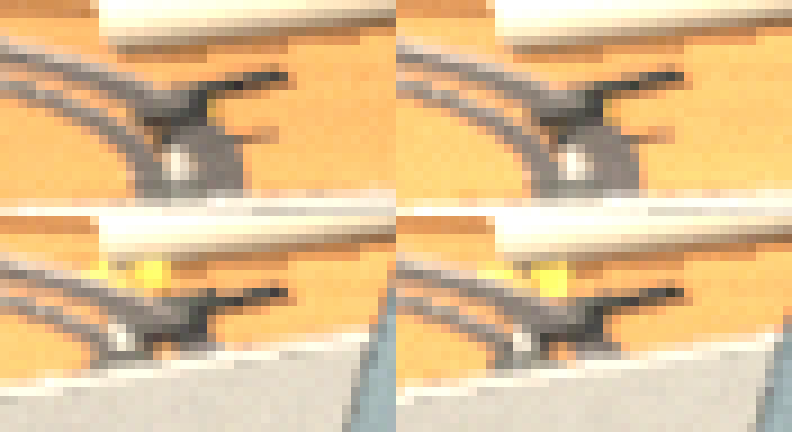

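The clip is unmoved in the before and after top views at about (258,166), and the cup stands upright at scene (249,183) beside the bowl. The pot, jar and look-alikes are where they were. The fit stays within 0.331–0.345 under all assumptions, and the arm puts the lid at 0.336. I hand in while holding.

```bash
python3 -c "
from h import *
off([.575,-.067,.337]);print(ctrl.hand_in())"
```

```text
t 22.12 tcp [ 0.5746 -0.0448  0.4418] off [-0.0011  0.0219  0.1049] tool-y yaw -86.05 F [ 5.4 -5.4 -5.9] op 0.163 q [-0.28  0.15  1.56 -0.    1.42  1.22]
the job is handed in; nothing more can be done
None
```

I took the cream cup off the kiln lid, stood it upright on the free half of the ware board next to the bowl, and let go. Then I raised the lid by its handle and handed in at 22 s with the gripper still holding it at about 0.336 rad.

**Vent setting:** a joint fit of two wrist pictures puts the clip at about 0.335 rad (0.331–0.345 depending on assumptions). From the arm's own position the lid is at 0.336 rad.

**Other checks:**
- The scene and top pictures agree with the model to about a pixel, which is roughly 0.01–0.02 rad.
- In the last scene picture the cup is upright. The clip, bowl, brush pot and pigment jar look unmoved.
- The wrist force at the end was about 10 N.

**What disagreed or wasn't confirmed:**
- My first clip estimate, from one picture, was 0.39–0.41 rad. It was wrong because I assumed the pointer starts level with the hinge.
- I raised the lid to about 0.36 rad, slightly past the clip, and eased it back down about 0.02 rad.
- At the end the dark pointer lies over the dark tab, so I could not see the alignment up close. It rests on the fit and the arm's reading.
- In that last scene picture the network did not find the cup, so I judged it standing by eye.

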